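# Latch the end cover of a vacuum drying chamber

## Task

Shut the over-center latch on top of the vacuum drying chamber: lift the steel loop over the keeper hook on the end cover and draw it in under the hook's lip, then swing the black handle over and press it gently but fully home, so that it stays bearing on its rubber stop and the cover is drawn onto its gasket. Never press or pull on the loop, handle, keeper or cover with more than 30 N, and leave the other things on the bench alone.

Things in the scene. Friction and masses are not known exactly. Their poses are not given: they have to be found in the camera images.
- chamber: aluminium vacuum drying chamber fixed to the bench, 216 x 150 mm, 85 mm tall. Origin at bench height under the latch hinge; x points level along the latch, from the handle end to the covered end; y level across the latch; z up. The box spans x -158 to +58 mm. The latch is centred on its top face (y = 0) and belongs to it.
- lever_hinge (a point): hinge axis of the latch lever, fixed on the chamber, 115 mm above the bench (30 mm above the chamber's top face); the axis runs along the chamber's y. Axes as the chamber's.
- stop_foot (a point): point on the chamber's top face (85 mm high) under the handle's stop, 60 mm from the hinge towards -x. The stop is a rubber pad 18 mm across on a screw set by hand: the pad's top is 26 mm above this point, give or take 2 mm, which is not measured. The pad yields 1 mm per 12 N.
- lever (a joint): lever angle, rad. 0: handle level towards the chamber's -x (shut); grows as it rises (1.57 upright, 1.85 stop). Stiff hinge, 0.09 N m: stays where it is left, does not snap shut. Loop hooked: dead point near 0.1, handle meets its pad at -0.04 to 0.04; closing takes up to about 8 N at the handle, and it must be pressed on the pad (some 8 to 20 N) to stay bearing on it.
- handle_tip (a point): middle of the free end of the handle, 98 mm from the hinge axis. The handle is a black bar 26 mm wide and 8 mm thick, from 43 to 98 mm from the axis, on a 14 mm wide steel stem, both centred on the line through the hinge.
- loop_bar (a point): middle of the loop's cross bar. The loop is a U of 7 mm round steel wire: two straight legs 41 mm over their outsides, 100 mm from pivot pin to bar. x points from the pivot to the bar, y along the bar. The pivot pin sits on the lever, 22 mm from the hinge, turned 0.105 rad below the handle's line when shut; so pulling the loop also turns the lever.
- loop_legs (a point): point midway between the two legs, 22 mm from the cross bar towards the pivot: a place to pinch the loop across its 41 mm width, fingers outside the legs. Axes as loop_bar. The loop starts raised; its stiff pivot (0.035 N m) holds it at any slope.
- keeper_seat (a point): centre of the cross bar when it bears in the keeper hook on the end cover; 115 mm above the bench, 81.5 to 84.5 mm from the hinge. Axes as the chamber's; moves with the cover. The hook is steel, 18 mm wide, open to +x: an upright face 3.5 mm behind this point, the lip above, a ledge 5.5 mm below that reaches 14.5 mm beyond this point in x.
- keeper_lip (a point): top outer edge of the keeper's lip: 3.5 mm thick, reaching 5 mm out from the upright face, its underside 5 mm above the seat point. The bar must pass over it, come down beyond it (5.5 mm or more beyond the seat point in x; the lever must rise to about 1.4 rad or more to reach) and be drawn back in -x under it.
- cover (a joint): travel of the end cover towards the chamber, m: 0 resting on the relaxed gasket, grows as the latch draws it in; the gasket gives 1 mm per 9 N
- tape_roll: bystander: yellow tape roll lying flat, 68 mm across, 19 mm tall; origin at the centre of its underside
- beaker: bystander: glass beaker, 68 mm across, 85 mm tall; origin at the centre of its underside
- solvent: bystander: amber bottle, 68 mm across, 150 mm tall; origin at the centre of its underside
- jar: bystander: glass jar with black cap, 56 mm across, 60 mm tall; origin at the centre of its underside
- screwdriver: bystander: screwdriver lying on the bench; origin at the centre of its underside
- cork_ring: bystander: cork flask ring, 90 mm across, 22 mm tall; origin at the centre of its underside
- stopper: bystander: glass stopper standing on a corner of the chamber, 32 mm across, 36 mm tall; origin at the centre of its underside
Not all that is in view belongs to the job. There is more than one size of the part that bears keeper_seat; the job needs the middle-sized.

How it is judged:
On the way, in this order (a step that is already met when the one before it is completed fails the run):
1. the loop's cross bar lies in the keeper, under its lip (x of loop_bar in the frame of keeper_seat between -0.003 and 0.003 m and z of loop_bar in the frame of keeper_seat between -0.004 and 0.003 m), for 0.2 s.
2. with the loop hooked, the handle is past the dead point and bears on its rubber pad, the cover drawn in (all of step 1 and value of joint lever below 0.06 rad and contact force between lever and chamber above 0.8 N and value of joint cover above 0.002 m), for 0.2 s.
At the end, for the whole second after the job is handed in: The cross bar lies in the keeper: within 3 mm of the seat point along x and -4 to +3 mm in height. The lever reads below 0.06 rad and, let go, still bears on its stop pad with more than 0.8 N. The cover is drawn in by more than 2 mm. The lever is at rest (all of step 2 and velocity of joint lever between -0.05 and 0.05 rad/s); the robot touches nothing.
It fails at once if the fingers load the loop or the handle with more than 30 N (contact force between the fingers and lever above 30 N).
It fails at once if the robot presses on the end cover or keeper with more than 30 N (contact force between the fingers and cover above 30 N).
It fails at once if another thing on the bench is moved by more than 20 mm (distance of any of tape_roll, beaker, solvent, jar, screwdriver, cork_ring, stopper from where it was at the start of the episode above 0.02 m).
It also fails if it takes over 66 s, if anything falls off the work surface, if the arm or the gripper's body presses on something with over 40 N, if the wrist force passes 120 N, or if a joint passes its speed limit or range.

## Robot

A 7-joint arm with a two-finger parallel gripper is mounted at the origin on the work surface. World frame = base frame: x ahead of the robot, y to its left, z up, the work surface at z = 0. Lengths are in m, angles in rad, forces in N, time in s.
With the tool pointing down it reaches from about 0.425 to 0.875 m from the base axis. Payload 4.7 kg.
Tool frame: the origin (TCP) lies midway between the tips of the shut fingers; the grasp point (between the pads) lies 19 mm behind it; z points along the fingers, y is the line along which they close (so a half turn about z gives the same grasp; the last joint's range is limited). The gripper opens to 87 mm and grips with 3 to 60 N. Pads are 19 mm wide; open, the fingers measure 117 mm over their backs; the gripper's body (75 mm by 190 mm) begins 51 mm behind the grasp point.
Start: joints at [1.283, 0.321, -0.07, 1.45, 0.023, 1.371, -0.057], TCP at [0.193, -0.621, 0.223] pointing down, gripper open.
Joint ranges: [-2.86, 2.86], [-0.3, 2.09], [-1.38, 1.24], [0.06, 2.45], [-1.56, 4.7], [0.09, 2.05], [-2.69, 2.69]. Speed limits (rad/s): [2.57, 2.57, 3.14, 3.14, 3.14, 3.14, 3.14].

## Interface

Orientations are given as a unit quaternion [x, y, z, w].
In Python, from station import manip gives the robot as it stands. The module is installed in compiled form; this text tells all that it offers.
- The arm moves only by the shell command python3 -m handwheel 'ROWS' [FORCE]. ROWS is JSON, a list of rows, each a list of 7 numbers: the shift along the tool's x, y, z in cm, then the turn, a rotation vector about the tool's x, y, z in rad, then the gripper's target within -1 to 1 (fully open at 1, half-way at 0, shut at -1). A call has exactly 10 rows; each row shifts and turns the commanded pose from where the row before left it, along the tool's axes as they then stand; what a row does not reach is not made up. A row lasts 1/8 s, in which the tool goes at most 62.5 mm and 10.7 degrees, less where a joint would pass 70% of its speed; a pose out of reach is approached as far as the arm can. A call with a gripper value outside its range is refused whole. The fingers move at their own pace and stop on an object; FORCE is the grip in N (left out, the last holds). Time passes only in rows, so rows that do not move let the fingers close, or fill a call up. It gives the time, the measured TCP pose, the force, the opening and the grip force at its end, in the units of the state.
- manip.state(): the state, without advancing time (a new reading comes with each control period).
- manip.read_camera(name): name is "side" or "top" or "wrist"; returns the picture (480x640x3 uint8, blue, green, red); there is no depth.
- manip.get_calibration(name): a dict with "K" (3x3 intrinsics, pixels), "origin" and "attitude" of the camera in the world; the wrist camera has in their place "T_tool_cam" (4x4, takes a point from camera to tool coordinates, whose origin is the TCP and whose axes are the flange's). Camera axes: x right, y up, looking along -z (the intrinsics and any distortion apply to the point x, -y, -z); pixel columns grow to the right and rows downward; lengths in m; the calibration is good to about 2 mm. A picture is of the moment at which its call begins: read the wrist's pose just before it. get_calibration takes no time and is no camera call.
- manip.job_done(): hands the job in; it is judged then, once.
Trained networks look in the newest picture that a camera, given by its name, has taken for a name from the list of things; names that differ only in an ending like _2 or _b are one class to them, and where a whole thing is asked for, a point or a joint stands for the part that bears it (a point fixed in the world has none). Each returns a list of dicts, best first, with "conf" (0 to 1); they miss things now and then, are a little off and sometimes report something else, mostly with a low value. They report only what shows in the picture. A call takes as long as a camera call. They do not tell look-alikes from the thing itself.
- manip.masks_of(query, camera): "region" (480x640 bool, what is visible of it) and "pixel" ([row, column] in pixels, amid what is visible of it).
- manip.tip_of(query, camera): "pixel" ([row, column] in pixels: a listed point, or the origin of a listed thing).
The state is a dict: "time_s": time; "joints": joint angles; "qvel": joint speeds; "effort": joint torques, N m; "tool_pos": TCP position; "orientation": TCP orientation; "ft_force": force on the tool from outside, world axes, zero at the start; "ft_torque": the same for the moment, N m; "width": finger opening in m; "finger_force": force on a finger pad.
Only numpy, scipy, OpenCV 4.12 (cv2) and the standard library are available. Lean on these libraries where they do the work, as an engineer would, in place of code of your own. Each camera call takes 0.05 s, during which the arm holds its last target. There are 200 camera calls.

## Working session

There is one attempt and no reset: what is moved stays moved. The work goes in short steps, Python scripts to look and compute and a shell command to move; the robot and the scene stay as the last step left them, time stands still between calls to the robot, and variables do not carry over. Pictures are saved under pics/ and viewed, at most 10 in all, crops included, and the job is handed in when it is done.

```bash
mkdir -p pics
cat > h.py <<'E'
import numpy as np, cv2, json
from station import manip
from scipy.spatial.transform import Rotation as R
def cam(name):
    c=manip.get_calibration(name); K=np.array(c["K"])
    if "T_tool_cam" in c:
        s=manip.state(); T=np.eye(4); T[:3,:3]=R.from_quat(s["orientation"]).as_matrix(); T[:3,3]=s["tool_pos"]
        T=T@np.array(c["T_tool_cam"]); return K,T[:3,3],T[:3,:3],c
    a=np.array(c["attitude"]); 
    Rm=a if a.shape==(3,3) else R.from_quat(a).as_matrix()
    return K,np.array(c["origin"]),Rm,c
def ray(C,px):
    K,o,Rm,c=C; d=np.linalg.inv(K)@np.array([px[1],px[0],1.]); return o,Rm@(d*[1,-1,-1])/np.linalg.norm(d)
def proj(C,p):
    K,o,Rm,c=C; q=Rm.T@(np.array(p)-o)*[1,-1,-1]; q=K@q; return q[1]/q[2],q[0]/q[2]
def onz(C,px,z):
    o,d=ray(C,px); return o+d*(z-o[2])/d[2]
def tri(rs):
    A=0;b=0
    for o,d in rs:
        P=np.eye(3)-np.outer(d,d); A=A+P; b=b+P@o
    p=np.linalg.solve(A,b); return p,[np.linalg.norm((np.eye(3)-np.outer(d,d))@(p-o)) for o,d in rs]
E
python3 - <<'E'
from h import *
print(manip.state())
ims={}
for n in ("side","top","wrist"):
    print(n,manip.get_calibration(n)); ims[n]=manip.read_camera(n); cv2.imwrite(f"pics/{n}0.png",ims[n])
    for q in ["keeper_seat","keeper_lip","lever_hinge","stop_foot","handle_tip","loop_bar","loop_legs","chamber"]:
        print(n,q,[(np.round(x["pixel"],1).tolist(),round(x["conf"],2)) for x in manip.tip_of(q,n)])
print(manip.state()["time_s"])
E
```

```text
{'time_s': 0.0, 'joints': array([ 1.28312995,  0.32183513, -0.0700651 ,  1.45168638,  0.0226005 ,
        1.37081228, -0.05689584]), 'qvel': array([-0.00083734, -0.00251454,  0.00028271, -0.00104695, -0.00070552,
        0.00016084, -0.00014795]), 'effort': array([ 3.74149386e-04, -4.91297150e+01, -4.03531976e-01, -3.12536681e+01,
       -6.37151767e-02,  4.38858045e-02,  1.98449525e-04]), 'tool_pos': array([ 0.19295629, -0.62010688,  0.22144779]), 'orientation': array([ 9.88637002e-01,  1.50319405e-01, -1.99321596e-04, -9.56713487e-04]), 'ft_force': array([-0.50707299,  0.24026325,  0.07843285]), 'ft_torque': array([-0.03489413,  0.05102988,  0.0772106 ]), 'finger_force': 0.0, 'width': 0.08696596695196868}
side {'K': array([[560.27909065,   0.        , 308.11854338],
       [  0.        , 560.27909065, 236.11553412],
       [  0.        ,   0.        ,   1.        ]]), 'origin': array([0.10057995, 0.57525469, 0.58656363]), 'attitude': array([-0.15904968,  0.42886004,  0.83322314, -0.31067903])}
side keeper_seat [([201.3, 367.3], 0.94), ([169.9, 447.7], 0.93), ([338.6, 187.5], 0.73),
[... 1110 characters left out ...]
9, 324.5], 0.69)]
wrist {'K': array([[414.69746278,   0.        , 315.08637789],
       [  0.        , 414.69746278, 235.92158465],
       [  0.        ,   0.        ,   1.        ]]), 'T_tool_cam': array([[-6.66106836e-04,  9.57677927e-01,  2.87841178e-01,
         7.82255615e-02],
       [ 9.99999451e-01,  8.70749134e-04, -5.82928254e-04,
        -1.82900564e-03],
       [-8.08894979e-04,  2.87840632e-01, -9.57677982e-01,
        -1.62419478e-01],
       [ 0.00000000e+00,  0.00000000e+00,  0.00000000e+00,
         1.00000000e+00]])}
wrist keeper_seat []
wrist keeper_lip []
wrist lever_hinge []
wrist stop_foot []
wrist handle_tip []
wrist loop_bar []
wrist loop_legs []
wrist chamber []
1.35
```

View pics/side0.png

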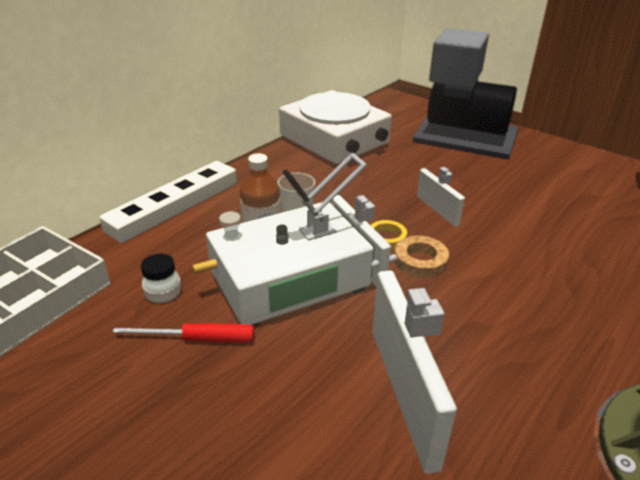

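View pics/top0.png

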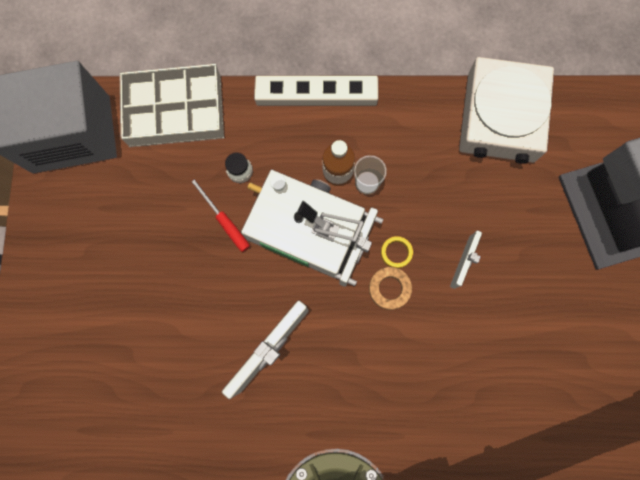

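Run:
```python
from h import *
S=cam("side");T=cam("top")
def t(n,a,b): p,e=tri([ray(S,a),ray(T,b)]); print(n,p.round(4),np.round(e,4)); return p
t("keeper",(201.3,367.3),(245.1,360.6))
t("keeper?",(201.3,367.3),(255.3,397.3))
t("k2",(169.9,447.7),(255.5,474.7))
t("k3",(338.6,187.5),(349.5,265.7))
t("lip",(197.3,365.4),(240.9,361.9))
f=t("foot",(240.1,281),(220.7,299.7))
t("tip",(173.6,288.1),(204.2,302))
t("tip",(161.9,354.6),(204.2,302))
t("bar",(159.2,360),(227.1,359.4))
t("legs",(171.5,346),(224.9,349.3))
print(onz(T,(224.5,322.4),.115),onz(T,(220.7,299.7),.085))
```

```text
keeper [ 0.5167 -0.0468  0.1228] [0.0008 0.0008]
keeper? [ 0.5268 -0.11    0.0838] [0.026 0.026]
k2 [ 0.5022 -0.2789  0.0874] [0.0023 0.0023]
k3 [0.3926 0.2375 0.1422] [0.1304 0.1304]
lip [ 0.5237 -0.0496  0.1262] [0.0017 0.0017]
foot [0.5782 0.0786 0.0859] [0.0042 0.0042]
tip [0.5792 0.0659 0.1966] [0.001 0.001]
tip [0.5289 0.0447 0.2399] [0.0425 0.0425]
bar [ 0.5349 -0.0416  0.1927] [0.0034 0.0034]
legs [ 0.5442 -0.023   0.1758] [0.0019 0.0019]
[0.56028276 0.02912017 0.115     ] [0.57492756 0.07632821 0.085     ]
```

The side view shows three keepers. (201,367) is on the chamber's own end cover, (170,447) is on a small spare cover, and (301,425) is on a large spare cover. In the top view they are at (245,361), (257,475) and (350,266). I choose the middle-sized one on the chamber. Next I fit the pose and check it in one crop.

```bash
cat > model.py <<'E'
from h import *
from scipy.optimize import least_squares
def W(p,q):  # chamber point (m) -> world ; p=[x,y,yaw]
    c,s=np.cos(p[2]),np.sin(p[2]); return np.array([p[0]+c*q[0]-s*q[1],p[1]+s*q[0]+c*q[1],q[2]])
def pts(th,ph,sx=.083):
    pin=np.array([-.022*np.cos(th-.105),0,.115+.022*np.sin(th-.105)]); u=np.array([np.cos(ph),0,np.sin(ph)])
    return dict(lever_hinge=(0,0,.115),stop_foot=(-.06,0,.085),handle_tip=(-.098*np.cos(th),0,.115+.098*np.sin(th)),
      pin=pin,loop_bar=pin+.1*u,loop_legs=pin+.078*u,keeper_seat=(sx,0,.115),keeper_lip=(sx+.0015,0,.1235))
def fit(obs,x0,prior=None,free=5):
    # obs: list (C,name,px)
    def f(x):
        P=pts(x[3],x[4]); r=[]
        for C,n,px in obs: r+=list(np.array(proj(C,W(x,P[n])))-px)
        return r
    return least_squares(f,x0,loss="soft_l1",f_scale=2)
E
python3 - <<'E'
from model import *
S=cam("side");T=cam("top")
obs=[(S,"keeper_seat",(201.3,367.3)),(S,"keeper_lip",(197.3,365.4)),(S,"stop_foot",(240.1,281)),(S,"handle_tip",(173.6,288.1)),(S,"loop_bar",(159.2,360)),(S,"loop_legs",(171.5,346)),
(T,"keeper_seat",(245.1,360.6)),(T,"keeper_lip",(240.9,361.9)),(T,"lever_hinge",(224.5,322.4)),(T,"stop_foot",(220.7,299.7)),(T,"handle_tip",(204.2,302)),(T,"loop_bar",(227.1,359.4)),(T,"loop_legs",(224.9,349.3))]
r=fit(obs,[.56,.03,-1.9,1.0,.6]);x=r.x
print(x.round(4)); print(r.fun.reshape(-1,2).round(1).tolist())
for k,v in pts(x[3],x[4]).items(): print(k,np.round(v,4),W(x,v).round(4))
np.save("x.npy",x)
out=[]
for n,C,(r0,c0) in (("side",S,(120,180)),("top",T,(150,220))):
    im=cv2.imread(f"pics/{n}0.png")[r0:r0+200,c0:c0+(220 if n=="side" else 180)]; im=cv2.resize(im,None,fx=2,fy=2,interpolation=cv2.INTER_CUBIC)
    q=dict(pts(x[3],x[4])); 
    for i,(a,b) in enumerate([(-.158,-.075),(-.158,.075),(.058,.075),(.058,-.075)]): q[i]=(a,b,.085)
    for k,v in q.items():
        a,b=proj(C,W(x,v)); cv2.circle(im,(int((b-c0)*2),int((a-r0)*2)),3,(0,0,255) if isinstance(k,str) else (255,0,0),1)
    out.append(im)
cv2.imwrite("pics/crop0.png",np.hstack(out))
E
```

```text
[ 0.5583  0.024  -1.9824  1.0636  0.6516]
[[0.9, -3.2], [0.1, -0.1], [0.2, 0.6], [-1.8, -0.6], [0.6, -2.1], [-1.3, 1.2], [-3.0, 2.6], [0.6, 2.3], [1.0, 2.5], [-3.5, -1.2], [0.8, -0.8], [3.3, -1.4], [3.3, -0.3]]
lever_hinge [0.    0.    0.115] [0.5583 0.024  0.115 ]
stop_foot [-0.06   0.     0.085] [0.5823 0.079  0.085 ]
handle_tip [-0.0476  0.      0.2007] [0.5773 0.0676 0.2007]
pin [-0.0126  0.      0.133 ] [0.5633 0.0356 0.133 ]
loop_bar [0.0669 0.     0.1936] [ 0.5315 -0.0373  0.1936]
loop_legs [0.0494 0.     0.1803] [ 0.5385 -0.0212  0.1803]
keeper_seat [0.083 0.    0.115] [ 0.525 -0.052  0.115]
keeper_lip [0.0845 0.     0.1235] [ 0.5244 -0.0534  0.1235]
```

View pics/crop0.png

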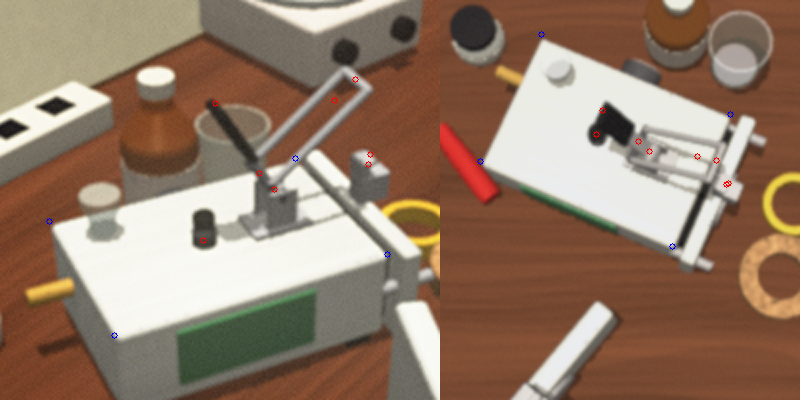

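The crop confirms the middle-sized keeper is the one on the chamber's end cover. The handle is at about 1.06 rad and the loop is raised. The model is about 2 px off, so I'll refine it with the wrist camera.

```bash
python3 -m handwheel '[[0,0,-2.2,0,0,-0.1714,1],[0,0,-2.2,0,0,-0.1714,1],[0,0,-2.2,0,0,-0.1714,1],[0,0,-2.2,0,0,-0.1714,1],[0,0,-2.2,0,0,-0.1714,1],[5.5,0.6,0,0,0,0,1],[5.5,0.6,0,0,0,0,1],[5.5,0.6,0,0,0,0,1],[5.5,0.6,0,0,0,0,1],[5.5,0.6,0,0,0,0,1]]' 10 && python3 -m handwheel '[[5.5,0.6,0,0,0,0,1],[5.5,0.6,0,0,0,0,1],[5.5,0.6,0,0,0,0,1],[5.5,0.6,0,0,0,0,1],[5.5,0.6,0,0,0,0,1],[5.5,0.6,0,0,0,0,1],[5.5,0.6,0,0,0,0,1],[4.6,0.6,2,0,0,0,1],[0,0,2,0,0,0,1],[0,0,0,0,0,0,1]]'
python3 - <<'E'
from model import *
s=manip.state(); print(s["time_s"],s["tool_pos"],R.from_quat(s["orientation"]).as_matrix().round(3).tolist(),s["joints"].round(2),s["ft_force"])
x=np.load("x.npy"); C=cam("wrist"); im=manip.read_camera("wrist"); cv2.imwrite("pics/w1r.png",im)
P=pts(x[3],x[4])
for q in P:
    if q=="pin": continue
    print(q,[(np.round(d["pixel"],1).tolist(),round(d["conf"],2)) for d in manip.tip_of(q,"wrist")],np.round(proj(C,W(x,P[q])),1))
for v in [(-.158,-.075,.085),(-.158,.075,.085),(.058,.075,.085),(.058,-.075,.085)]:
    a,b=proj(C,W(x,v)); cv2.circle(im,(int(b),int(a)),4,(255,0,0),1)
for v in P.values():
    a,b=proj(C,W(x,v)); cv2.circle(im,(int(b),int(a)),3,(0,0,255),1)
cv2.imwrite("pics/w1.png",im)
E
```

```text
time_s: 2.6
tool_pos: [0.3315, -0.379, 0.3328]
orientation: [0.837, 0.547, -0.0, 0.0]
ft_force: [1.1, -0.5, -0.1]
width: 0.0866
finger_force: 0.0
time_s: 3.85
tool_pos: [0.5465, -0.0048, 0.2912]
orientation: [0.837, 0.548, -0.001, -0.001]
ft_force: [-0.6, -0.6, -0.4]
width: 0.0874
finger_force: 0.0
3.85 [ 0.54649566 -0.00476294  0.29116024] [[0.4, 0.917, -0.003], [0.917, -0.4, 0.0], [-0.001, -0.003, -1.0]] [ 0.7   0.14 -0.82  1.58  0.1   1.47 -0.53] [-0.61439969 -0.61256717 -0.40007066]
lever_hinge [([170.1, 312.9], 0.58), ([93.6, 314.2], 0.36)] [173.3 317. ]
stop_foot [([94.8, 314.4], 0.65)] [ 96.9 317. ]
handle_tip [([109.6, 312.2], 0.87), ([284.5, 314.2], 0.48)] [113.1 317.4]
loop_bar [] [288.4 317.1]
loop_legs [] [257.5 317.1]
keeper_seat [([268.3, 316.0], 0.93)] [268.4 316.9]
keeper_lip [([271.3, 314.8], 0.88)] [273.7 316.9]
```

View pics/w1.png

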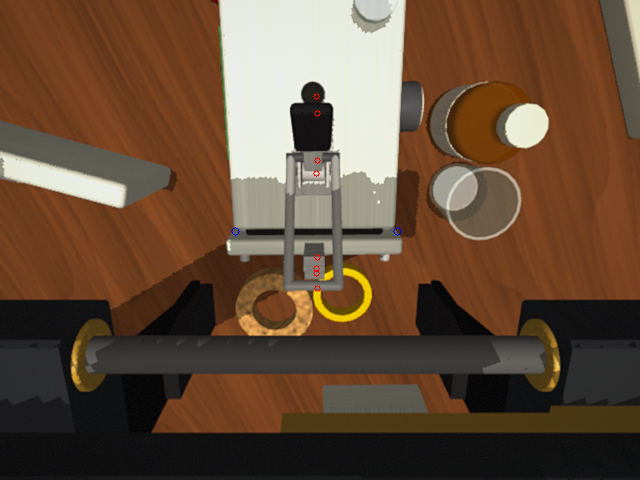

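Wrist view: the handle is at (108,312), the loop bar at (286,314), the keeper at (270,315) and the stop pad at (94,313). The model sits about 3 px too far right, so I refit with these weighted in.

Run:
```python
from model import *
S=cam("side");T=cam("top");C=cam("wrist")
obs=[(S,"keeper_seat",(201.3,367.3)),(S,"keeper_lip",(197.3,365.4)),(S,"stop_foot",(240.1,281)),(S,"handle_tip",(173.6,288.1)),(S,"loop_bar",(157.2,360)),(S,"loop_legs",(171.5,346))]
ow=[(C,"keeper_seat",(268.3,316)),(C,"keeper_lip",(271.3,314.8)),(C,"handle_tip",(108.6,312)),(C,"loop_bar",(286,314.3)),(C,"lever_hinge",(170.1,313)),(C,"pin",(154,314))]
ow+=[(C,"stop_foot",(94.8,314.4))]
def f(x):
    P=pts(x[3],x[4]);r=[]
    for o,w in ((obs,1),(ow,2.)):
        for c,n,px in o:
            sh=x[5:7] if c is S else 0
            r+=list(w*(np.array(proj(c,W(x,P[n])))-sh-px))
    return np.r_[r,x[5]/1.5,x[6]/1.5]
r=least_squares(f,list(np.load("x.npy"))+[0,0],loss="soft_l1",f_scale=2);x=r.x
print(x.round(4)); print(r.fun[:-2].reshape(-1,2).round(1).tolist()); np.save("x.npy",x[:5])
for k,v in pts(x[3],x[4]).items(): print(k,np.round(v,4),W(x,v).round(4))
```

```text
[ 0.5584  0.0259 -1.9738  1.0544  0.6236  0.6386 -1.2689]
[[0.5, -2.8], [-0.3, 0.2], [0.3, 1.1], [-1.5, -0.6], [3.5, -1.0], [-0.7, 2.2], [-5.0, -2.3], [-0.6, 0.1], [-0.2, 1.3], [-1.1, 0.9], [1.6, 1.5], [6.8, -0.9], [0.3, -2.8]]
lever_hinge [0.    0.    0.115] [0.5584 0.0259 0.115 ]
stop_foot [-0.06   0.     0.085] [0.5819 0.081  0.085 ]
handle_tip [-0.0484  0.      0.2002] [0.5773 0.0704 0.2002]
pin [-0.0128  0.      0.1329] [0.5634 0.0376 0.1329]
loop_bar [0.0684 0.     0.1913] [ 0.5315 -0.037   0.1913]
loop_legs [0.0505 0.     0.1784] [ 0.5385 -0.0206  0.1784]
keeper_seat [0.083 0.    0.115] [ 0.5258 -0.0505  0.115 ]
keeper_lip [0.0845 0.     0.1235] [ 0.5252 -0.0519  0.1235]
```

```bash
python3 -m handwheel '[[-1,-0.1,3,0,0,0,1],[-0.9,0,3,0,0,0,1],[0,0,3,0,0,0,1],[0,0,2.3,0,0,0,0.5],[0,0,1,0,0,0,0.2],[0,0,0,0,0,0,-0.2],[0,0,0,0,0,0,-0.4],[0,0,0,0,0,0,-0.5],[0,0,0,0,0,0,-0.5],[0,0,0,0,0,0,-0.5]]' 8
python3 - <<'E'
from model import *
s=manip.state(); print(s["tool_pos"],s["width"],s["finger_force"],s["ft_force"])
S=cam("side");im=manip.read_camera("side"); im2=manip.read_camera("wrist")
cv2.imwrite("pics/g1.png",np.hstack([cv2.resize(im[90:290,250:450],(400,400)),cv2.resize(im2[60:460,120:520],(400,400))]))
E
```

```text
time_s: 5.5
tool_pos: [0.5375, -0.0219, 0.1695]
orientation: [0.837, 0.548, -0.001, -0.001]
ft_force: [-5.7, 0.6, 3.0]
width: 0.0405
finger_force: 8.0
[ 0.53749092 -0.02187011  0.16951636] 0.04054068672425411 7.979006543755531 [-5.67518776  0.61261421  2.95976736]
```

View pics/g1.png

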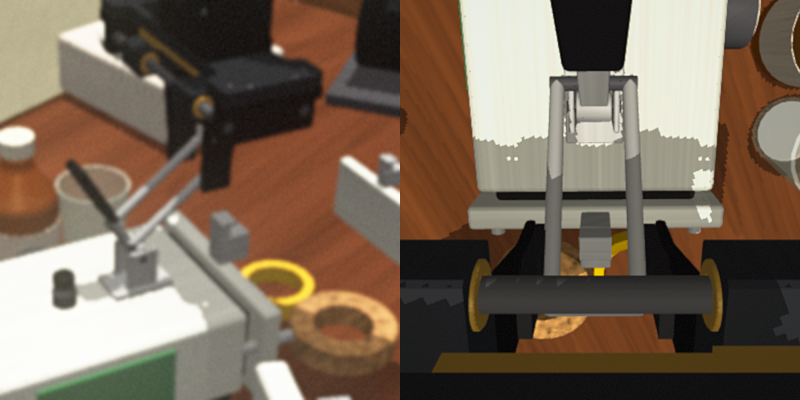

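The loop is gripped (40.5 mm). Next I draw it outward to raise the lever to about 1.5 rad, then check.

```bash
python3 -m handwheel '[[0,-0.08,0,0,0,0,-0.6],[0,0,0,0,0,0,-0.6],[-0.2,0,-0.08,0,0,0,-0.6],[-0.2,0,-0.08,0,0,0,-0.6],[-0.2,0,-0.08,0,0,0,-0.6],[-0.2,0,-0.08,0,0,0,-0.6],[-0.2,0,-0.06,0,0,0,-0.6],[0,0,0,0,0,0,-0.6],[0,0,0,0,0,0,-0.6],[0,0,0,0,0,0,-0.6]]' 12
cat > see.py <<'E'
from model import *
import sys
x=np.load("x.npy"); s=manip.state(); c,sn=np.cos(x[2]),np.sin(x[2]); d=s["tool_pos"]-[x[0],x[1],0]
Rm=R.from_quat(s["orientation"]).as_matrix(); M=np.array([[c,sn,0],[-sn,c,0],[0,0,1]])
print("TCP ch",(M@d).round(4),"zt",(M@Rm[:,2]).round(3),"yt",(M@Rm[:,1]).round(3),"F ch",(M@s["ft_force"]).round(1),"w",s["width"],"t",s["time_s"])
for n in ("side","wrist","top"):
    C=cam(n); im=manip.read_camera(n); cv2.imwrite(f"pics/{n}_l.png",im)
    for q in ("handle_tip","loop_bar","keeper_seat"):
        for e in manip.tip_of(q,n):
            # intersect with latch plane y=0
            o,r=ray(C,e["pixel"]); o2=M@(o-[x[0],x[1],0]); r2=M@r
            h=o2-r2*o2[1]/r2[1] if n=="side" else None
            h= None if h is None else h.round(4)
            print(n,q,np.round(e["pixel"],1),round(e["conf"],2),h, "th %.3f"%np.arctan2(h[2]-.115,-h[0]) if h is not None and q=="handle_tip" else "")
E
python3 see.py
```

```text
time_s: 6.85
tool_pos: [0.5347, -0.028, 0.1729]
orientation: [0.836, 0.548, 0.002, -0.001]
ft_force: [0.4, 4.4, -3.5]
width: 0.0402
finger_force: 12.0
TCP ch [ 0.0588 -0.0006  0.1729] zt [-0.004 -0.    -1.   ] yt [ 0.007  1.    -0.   ] F ch [-4.2 -1.4 -3.5] w 0.04019630093192079 t 6.85
side handle_tip [161.2 303.3] 0.86 [-0.0216  0.      0.2123] th 1.352
side loop_bar [155.4 363.8] 0.74 [0.0784 0.     0.1988] 
side keeper_seat [203.6 365.6] 0.82 [0.0877 0.     0.1115] 
side keeper_seat [304.  428.3] 0.77 [ 0.2519  0.     -0.1688] 
side keeper_seat [170.2 448.4] 0.59 [0.2462 0.     0.1334] 
wrist handle_tip [117.8 314.4] 0.67 None 
wrist loop_bar [365.5 313.2] 0.92 None 
wrist keeper_seat [296.5 316.4] 0.76 None 
top handle_tip [171.2 239.5] 0.56 None 
top handle_tip [208.8 316.3] 0.52 None 
top keeper_seat [257.1 474.4] 0.65 None 
top keeper_seat [349.2 266.3] 0.56 None
```

```bash
python3 -m handwheel '[[-0.3,0,-0.04,0,0,0,-0.6],[-0.3,0,0,0,0,0,-0.6],[-0.3,0,0.58,0,0.045,0,-0.6],[-0.28,0,0.58,0,0.045,0,-0.6],[-0.22,0,0.53,0,0.045,0,-0.6],[-0.22,0,0.53,0,0.045,0,-0.6],[-0.19,0,0.55,0,0.045,0,-0.6],[-0.19,0,0.55,0,0.045,0,-0.6],[-0.16,0,0.57,0,0.045,0,-0.6],[-0.16,0,0.57,0,0.045,0,-0.6]]' 12
python3 see.py
python3 - <<'E'
import cv2,numpy as np
a=cv2.imread("pics/side_l.png")[110:260,270:420];b=cv2.imread("pics/wrist_l.png")[60:460,120:520]
cv2.imwrite("pics/g2.png",np.hstack([cv2.resize(a,(400,400),interpolation=cv2.INTER_CUBIC),b]))
E
```

```text
time_s: 8.7
tool_pos: [0.5275, -0.0453, 0.1274]
orientation: [0.823, 0.539, 0.15, -0.098]
ft_force: [-3.2, 2.2, 1.0]
width: 0.0405
finger_force: 12.0
TCP ch [ 0.0776 -0.0005  0.1274] zt [-0.353  0.003 -0.936] yt [0.008 1.    0.   ] F ch [-0.8 -3.8  1. ] w 0.04049882057392184 t 8.7
side handle_tip [156.3 321.7] 0.96 [0.0076 0.     0.2134] th 1.648
side loop_bar [186.6 372.1] 0.96 [0.0974 0.     0.1401] 
side loop_bar [263.3 420.7] 0.47 [ 0.2172  0.     -0.054 ] 
side keeper_seat [169.3 447.7] 0.91 [0.2444 0.     0.1356] 
side keeper_seat [202.5 364.1] 0.7 [0.0847 0.     0.1143] 
side keeper_seat [302.6 424.8] 0.64 [ 0.2423  0.     -0.1613] 
wrist loop_bar [312.  316.3] 0.38 None 
wrist keeper_seat [311.8 317.4] 0.79 None 
top handle_tip [213.1 327.9] 0.59 None 
top loop_bar [239.9 371.1] 0.7 None 
top keeper_seat [349.4 266. ] 0.73 None 
top keeper_seat [244.4 360.8] 0.51 None
```

View pics/g2.png

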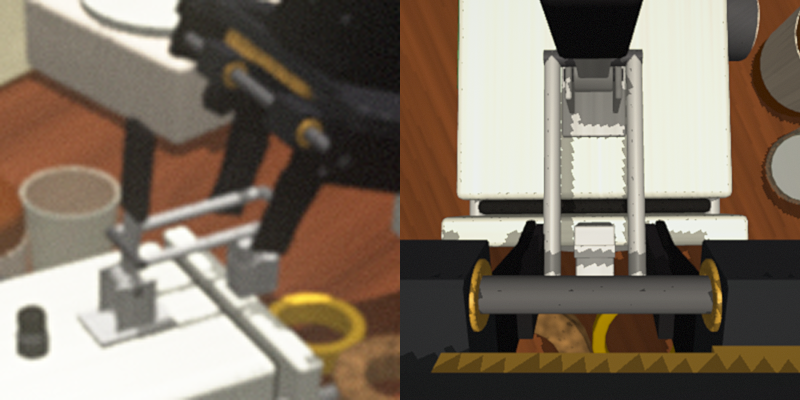

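The loop is level and past the lip, and the lever is at about 1.62 rad. Now I lower it beyond the lip.

```bash
python3 -m handwheel '[[-0.06,-0.04,0.41,0,0.022,0,-0.6],[-0.06,0,0.41,0,0.022,0,-0.6],[-0.06,0,0.41,0,0.022,0,-0.6],[-0.06,0,0.41,0,0.022,0,-0.6],[0,0,0,0,0,0,-0.6],[0,0,0,0,0,0,-0.6],[0,0,0,0,0,0,-0.6],[0,0,0,0,0,0,-0.6],[0,0,0,0,0,0,-0.6],[0,0,0,0,0,0,-0.6]]' 12
python3 see.py
```

```text
time_s: 10.55
tool_pos: [0.5286, -0.0427, 0.1115]
orientation: [0.816, 0.534, 0.185, -0.121]
ft_force: [-5.7, -1.7, 0.2]
width: 0.0405
finger_force: 12.0
TCP ch [ 0.0747 -0.0005  0.1115] zt [-0.431  0.004 -0.903] yt [0.009 1.    0.001] F ch [ 3.8 -4.6  0.2] w 0.04051505686736754 t 10.55
side handle_tip [156.6 323.1] 0.64 [0.0099 0.     0.2124] th 1.672
side loop_bar [195. 372.] 0.58 [0.0985 0.     0.1245] 
side loop_bar [240.8 280.3] 0.29 [-0.0609  0.      0.0857] 
side loop_bar [198.1 358. ] 0.24 [0.0729 0.     0.1257] 
side keeper_seat [301.8 426.6] 0.92 [ 0.2466  0.     -0.1608] 
side keeper_seat [170.6 445.5] 0.67 [0.2401 0.     0.1341] 
side keeper_seat [202.7 365.5] 0.59 [0.0874 0.     0.1132] 
wrist keeper_seat [323.2 313.7] 0.91 None 
top handle_tip [214.5 326.5] 0.72 None 
top loop_bar [241.9 368.5] 0.82 None 
top keeper_seat [349.4 266.5] 0.89 None 
top keeper_seat [246.2 361.4] 0.76 None 
top keeper_seat [214.4 329. ] 0.17 None
```

Run:
```python
import cv2,numpy as np
a=cv2.imread("pics/side_l.png")[150:250,310:410];b=cv2.imread("pics/wrist_l.png")[240:400,220:420];c=cv2.imread("pics/top_l.png")[200:275,310:400]
r=lambda i,w,h:cv2.resize(i,(w,h),interpolation=cv2.INTER_CUBIC)
cv2.imwrite("pics/g3.png",np.hstack([r(a,500,500),np.vstack([r(b,300,250),r(c,300,250)])]))
```

```text
(no output)
```

View pics/g3.png

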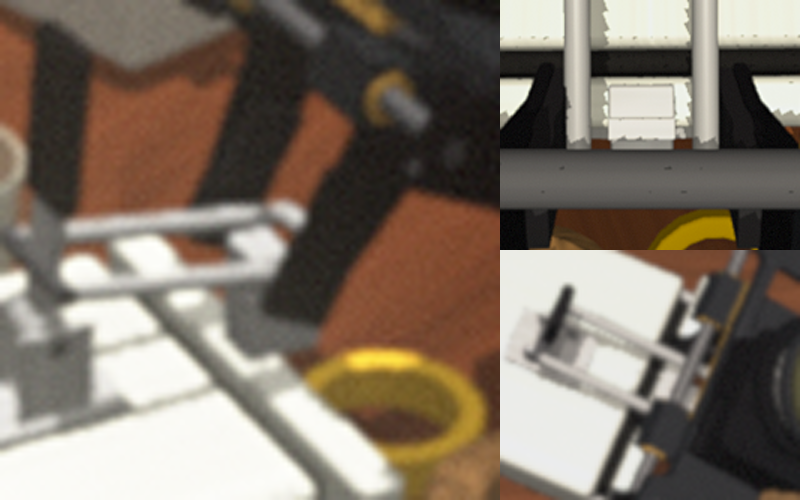

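Run:
```python
from model import *
x=np.load("x.npy"); S=cam("side"); T=cam("top")
sh=np.mean([np.array((202.3,365.5))-proj(S,W(x,(.083,0,.115))),np.array((240.1,281))-proj(S,W(x,(-.06,0,.085)))],0); print("shift",sh)
for ph in (0,-.05,-.1,-.15,-.2,-.25):
  P=pts(1.65,ph); pin=P["pin"];bar=P["loop_bar"]
  o=[]
  for y in (-.017,.017):
    for f in (0.15,1): o.append(np.round(np.array(proj(S,W(x,pin+f*(bar-pin)+[0,y,0])))+sh,1).tolist())
  print(ph,bar.round(4),o)
```

```text
shift [-0.51603421  1.2380666 ]
0 [0.0994 0.     0.137 ] [[205.5, 331.4], [192.6, 380.0], [194.8, 321.1], [182.6, 368.7]]
-0.05 [0.0993 0.     0.132 ] [[206.0, 331.4], [195.4, 379.7], [195.2, 321.1], [185.4, 368.4]]
-0.1 [0.0989 0.     0.127 ] [[206.4, 331.4], [198.2, 379.3], [195.7, 321.0], [188.1, 368.0]]
-0.15 [0.0983 0.     0.122 ] [[206.8, 331.3], [201.0, 378.7], [196.1, 321.0], [190.9, 367.5]]
-0.2 [0.0974 0.     0.1171] [[207.3, 331.2], [203.8, 378.0], [196.5, 320.9], [193.6, 366.8]]
-0.25 [0.0963 0.     0.1123] [[207.7, 331.1], [206.6, 377.2], [197.0, 320.8], [196.4, 366.1]]
```

```bash
python3 -m handwheel '[[0.18,-0.08,0.09,0,0,0,-0.6],[0.18,0,0.09,0,0,0,-0.6],[0.18,0,0.09,0,0,0,-0.6],[0,0,0,0,0,0,-0.6],[-0.06,0,0.13,0,0,0,-0.6],[-0.06,0,0.13,0,0,0,-0.6],[-0.06,0,0.13,0,0,0,-0.6],[0,0,0,0,0,0,-0.6],[0,0,0,0,0,0,-0.6],[0,0,0,0,0,0,-0.6]]' 12
python3 see.py
```

```text
time_s: 12.4
tool_pos: [0.531, -0.0367, 0.1074]
orientation: [0.816, 0.534, 0.186, -0.12]
ft_force: [-4.9, -2.4, -0.4]
width: 0.0405
finger_force: 12.0
TCP ch [ 0.0682 -0.0006  0.1074] zt [-0.432  0.006 -0.902] yt [0.009 1.    0.002] F ch [ 4.1 -3.6 -0.4] w 0.04050496942363694 t 12.4
side handle_tip [161.1 307.5] 0.86 [-0.015   0.      0.2109] th 1.416
side loop_bar [200.  366.6] 0.69 [0.0891 0.     0.1178] 
side keeper_seat [305.4 429.2] 0.73 [ 0.2548  0.     -0.1737] 
side keeper_seat [170.2 445.7] 0.73 [0.2404 0.     0.1348] 
wrist keeper_seat [338.9 317.4] 0.56 None 
top handle_tip [207.6 313.5] 0.57 None 
top loop_bar [242.2 367.8] 0.67 None 
top keeper_seat [243.7 361.8] 0.71 None
```

```bash
python3 -m handwheel '[[-0.06,0,0.12,0,0,0,-0.6],[-0.06,0,0.12,0,0,0,-0.6],[0,0,0,0,0,0,-0.6],[0,0,0,0,0,0,-0.6],[0,0,0,0,0,0,-0.6],[0,0,0,0,0,0,-0.6],[0,0,0,0,0,0,-0.6],[0,0,0,0,0,0,-0.6],[0,0,0,0,0,0,-0.6],[0,0,0,0,0,0,-0.6]]' 12
python3 see.py | grep -E "TCP|side (ha|lo)"
```

```text
time_s: 14.25
tool_pos: [0.5313, -0.0361, 0.1054]
orientation: [0.816, 0.534, 0.186, -0.121]
ft_force: [-6.5, -2.6, 5.9]
width: 0.0402
finger_force: 12.0
TCP ch [ 0.0676 -0.0006  0.1054] zt [-0.433  0.005 -0.901] yt [0.009 1.    0.001] F ch [ 4.9 -4.9  5.9] w 0.04017623649963406 t 14.25
side handle_tip [161.9 306.1] 0.6 [-0.0172 -0.      0.2102] th 1.392
side handle_tip [201.9 369. ] 0.24 [0.0939 0.     0.113 ] th -3.120
side loop_bar [203.1 366.1] 0.79 [0.0886 0.     0.1122]
```

The bar bears on the ledge (Fz about 6 N). Now I draw it in under the lip.

```bash
python3 -m handwheel '[[0.24,-0.06,0.0,0,0,0,-0.6],[0.2,0,0.1,0,0,0,-0.6],[0.2,0,0.1,0,0,0,-0.6],[0.2,0,0.1,0,0,0,-0.6],[0,0,0,0,0,0,-0.6],[0,0,0,0,0,0,-0.6],[0,0,0,0,0,0,-0.6],[0,0,0,0,0,0,-0.6],[0,0,0,0,0,0,-0.6],[0,0,0,0,0,0,-0.6]]' 12
python3 see.py | grep -E "TCP|side (ha|lo)"
```

```text
time_s: 16.1
tool_pos: [0.5338, -0.0299, 0.1049]
orientation: [0.817, 0.533, 0.185, -0.12]
ft_force: [-3.9, -5.0, -2.0]
width: 0.0404
finger_force: 12.0
TCP ch [ 0.0609 -0.0008  0.1049] zt [-0.43   0.006 -0.903] yt [0.011 1.    0.002] F ch [ 6.2 -1.7 -2. ] w 0.04037273783815346 t 16.1
side handle_tip [173.7 285.7] 0.82 [-0.0492  0.      0.1989] th 1.040
side loop_bar [207.  362.9] 0.75 [0.0831 0.     0.1064]
```

```bash
python3 -m handwheel '[[0.18,0,0.12,0,0,0,-0.6],[0.15,0,0.12,0,0,0,-0.6],[0,0,0,0,0,0,-0.6],[0,0,0,0,0,0,-0.6],[0,0,0,0,0,0,-0.6],[0,0,0,0,0,0,-0.6],[0,0,0,0,0,0,-0.6],[0,0,0,0,0,0,-0.6],[0,0,0,0,0,0,-0.6],[0,0,0,0,0,0,-0.6]]' 12
python3 see.py | grep -E "TCP|side (ha|lo)"
```

```text
time_s: 17.95
tool_pos: [0.5351, -0.0271, 0.1042]
orientation: [0.817, 0.533, 0.185, -0.12]
ft_force: [-6.9, -8.4, 0.9]
width: 0.0404
finger_force: 12.0
TCP ch [ 0.0578 -0.0007  0.1042] zt [-0.429  0.006 -0.903] yt [0.011 1.    0.002] F ch [10.5 -3.1  0.9] w 0.04042440409588322 t 17.95
side handle_tip [183.9 276.2] 0.72 [-0.0642  0.      0.1862] th 0.837
side handle_tip [197.2 363.4] 0.32 [0.0827 0.     0.1247] th 3.025
side loop_bar [203.1 362.4] 0.82 [0.0816 0.     0.1141]
```

The bar is seated (10 N reaction, lever at about 0.83 rad). I relax, release, retract and check.

```bash
python3 -m handwheel '[[-0.18,0,-0.09,0,0,0,-0.6],[-0.18,0,-0.09,0,0,0,-0.6],[0,0,0,0,0,0,0],[0,0,0,0,0,0,0.6],[0,0,0,0,0,0,0.6],[0,0,0,0,0,0,0.6],[0,0,-1.5,0,0,0,0.6],[0,0,-1.5,0,0,0,0.6],[1,0,-2,0,0,0,0.2],[1,0,-2,0,0,0,-0.5]]' 12
python3 -m handwheel '[[1,0,-2,0,0,0,-1],[0.9,0,-2.1,0,0,0,-1],[0,0,0,0,0,0,-1],[0,0,0,0,0,0,-1],[0,0,0,0,0,0,-1],[0,0,0,0,0,0,-1],[0,0,0,0,0,0,-1],[0,0,0,0,0,0,-1],[0,0,0,0,0,0,-1],[0,0,0,0,0,0,-1]]' 12
python3 see.py
python3 - <<'E'
import cv2,numpy as np
a=cv2.imread("pics/side_l.png")[140:260,250:410];b=cv2.imread("pics/wrist_l.png")[60:460,120:520]
r=lambda i,w,h:cv2.resize(i,(w,h),interpolation=cv2.INTER_CUBIC)
cv2.imwrite("pics/g4.png",np.hstack([r(a,480,360),r(b,320,360)]))
E
```

```text
time_s: 19.8
tool_pos: [0.5289, -0.0394, 0.1782]
orientation: [0.816, 0.534, 0.186, -0.121]
ft_force: [0.5, 0.3, 0.5]
width: 0.057
finger_force: 0.0
time_s: 21.05
tool_pos: [0.5285, -0.0392, 0.2217]
orientation: [0.816, 0.534, 0.186, -0.122]
ft_force: [0.5, 0.4, -0.7]
width: 0.0003
finger_force: 0.0
TCP ch [ 0.0716 -0.002   0.2217] zt [-0.433  0.004 -0.901] yt [0.009 1.    0.   ] F ch [-0.6  0.3 -0.7] w 0.0002752531316983636 t 21.05
side handle_tip [183.1 275.8] 0.71 [-0.0648  0.      0.1876] th 0.842
side handle_tip [260.8 420. ] 0.25 [ 0.2147  0.     -0.0473] th -2.494
side loop_bar [201.3 363.3] 0.78 [0.0831 0.     0.117 ] 
side keeper_seat [166.9 443.1] 0.88 [0.2337 0.     0.1426] 
side keeper_seat [304.4 423. ] 0.8 [ 0.2385  0.     -0.1645] 
side keeper_seat [202.1 363.7] 0.65 [0.0839 0.     0.1153] 
wrist handle_tip [ 57.3 315.9] 0.74 None 
wrist loop_bar [  6.9 373.3] 0.35 None 
wrist keeper_seat [317.5 318.1] 0.88 None 
top handle_tip [170.8 241.2] 0.61 None 
top handle_tip [202.4 290.9] 0.57 None 
top handle_tip [253.  393.8] 0.38 None 
top loop_bar [202.9 291.5] 0.74 None 
top loop_bar [240.9 359.9] 0.55 None 
top keeper_seat [242.2 361.5] 0.76 None 
top keeper_seat [350.2 266.4] 0.56 None
```

View pics/g4.png

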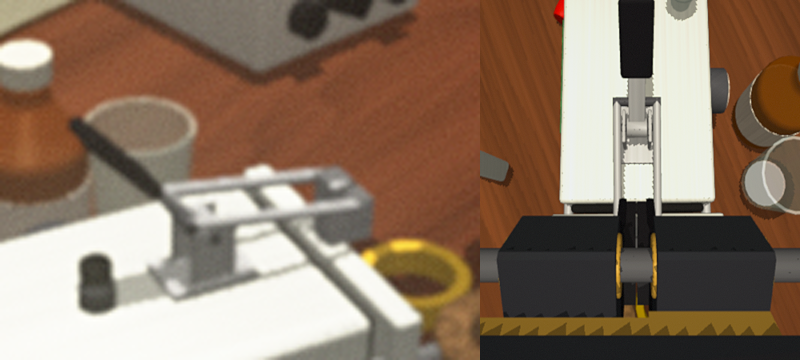

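The loop is hooked with the bar in the keeper, and the handle is at about 0.84 rad with its tip at about (275,183) in the side view. Next I go to a hover above the handle and work out the arc.

```bash
python3 -m handwheel '[[2.2,0.05,1.75,0,0,0,-1],[2.2,0.05,1.75,0,0,0,-1],[2.2,0.05,1.75,0,0,0,-1],[2.2,0.05,1.75,0,0,0,-1],[0,0,0,0,0,0,-1],[0,0,0,0,0,0,-1],[0,0,0,0,0,0,-1],[0,0,0,0,0,0,-1],[0,0,0,0,0,0,-1],[0,0,0,0,0,0,-1]]' 20
cat > arc.py <<'E'
import sys; from model import *
x=np.load("x.npy"); s=manip.state(); c,sn=np.cos(x[2]),np.sin(x[2]); M=np.array([[c,sn,0],[-sn,c,0],[0,0,1]])
p=M@(s["tool_pos"]-[x[0],x[1],0])*1000; zt=M@R.from_quat(s["orientation"]).as_matrix()[:,2]; a=np.arctan2(-zt[0],-zt[2])
print("TCP",p.round(1),"a",round(a,3),"F",(M@s["ft_force"]).round(1))
X,Z=p[0],p[2]
for th,an in eval(sys.argv[1]):
    cc=9.5*abs(np.sin(th-an))+4; nx=-82*np.cos(th)+cc*np.sin(th); nz=115+82*np.sin(th)+cc*np.cos(th)
    dX,dZ=nx-X,nz-Z
    print(th,"row cm",np.round([(-np.cos(a)*dX+np.sin(a)*dZ)/10,(-np.sin(a)*dX-np.cos(a)*dZ)/10],2),"ry",round(an-a,3)); X,Z,a=nx,nz,an
E
python3 arc.py '[(.84,.45),(.7,.45),(.55,.45),(.4,.4),(.25,.25),(.1,.1),(0,0)]'
```

```text
time_s: 22.9
tool_pos: [0.5742, 0.0602, 0.1967]
orientation: [0.816, 0.534, 0.186, -0.122]
ft_force: [-0.4, -0.4, 0.4]
width: 0.0004
finger_force: 0.0
TCP [-37.8   1.1 196.7] a 0.448 F [ 0.5 -0.2  0.4]
0.84 row cm [0.34 1.89] ry 0.002
0.7 row cm [0.49 1.18] ry 0.0
0.55 row cm [0.32 1.33] ry 0.0
0.4 row cm [0.1  1.32] ry -0.05
0.25 row cm [-0.03  1.23] ry -0.15
0.1 row cm [-0.03  1.23] ry -0.15
0 row cm [-0.    0.82] ry -0.1
```

```bash
python3 -m handwheel '[[0.17,-0.05,0.95,0,0,0,-1],[0.17,-0.05,0.95,0,0,0,-1],[0.25,0,0.6,0,0,0,-1],[0.25,0,0.6,0,0,0,-1],[0.16,0,0.66,0,0,0,-1],[0.16,0,0.66,0,0,0,-1],[0.05,0,0.66,0,-0.025,0,-1],[0.05,0,0.66,0,-0.025,0,-1],[0,0,0,0,0,0,-1],[0,0,0,0,0,0,-1]]' 20
python3 arc.py '[(.4,.4),(.25,.25),(.1,.1),(0,0)]'; python3 see.py | grep -E "side (ha|lo)"
```

```text
time_s: 24.15
tool_pos: [0.5878, 0.0945, 0.1504]
orientation: [0.82, 0.537, 0.166, -0.109]
ft_force: [0.2, 0.3, -0.1]
width: 0.0006
finger_force: 0.0
TCP [-7.470e+01  1.000e-01  1.504e+02] a 0.399 F [-0.4  0.1 -0.1]
0.4 row cm [-0.06 -0.05] ry 0.001
0.25 row cm [-0.03  1.23] ry -0.15
0.1 row cm [-0.03  1.23] ry -0.15
0 row cm [-0.    0.82] ry -0.1
side handle_tip [209.8 260.8] 0.69 [-0.0895  0.      0.1498] th 0.371
side loop_bar [202.  362.1] 0.58 [0.0809 0.     0.1163]
```

```bash
python3 -m handwheel '[[-0.02,0,0.4,0,-0.05,0,-1],[-0.02,0,0.4,0,-0.05,0,-1],[-0.02,0,0.4,0,-0.05,0,-1],[-0.02,0,0.4,0,-0.05,0,-1],[0,0,0.4,0,-0.05,0,-1],[0,0,0.4,0,-0.05,0,-1],[0,0,0.3,0,-0.05,0,-1],[0,0,0,0,0,0,-1],[0,0,0,0,0,0,-1],[0,0,0,0,0,0,-1]]' 20
python3 arc.py '[(.05,.05),(0,0)]'; python3 see.py | grep -E "side (ha|lo)"
```

```text
time_s: 26.0
tool_pos: [0.5901, 0.0986, 0.1241]
orientation: [0.837, 0.547, 0.02, -0.013]
ft_force: [0.5, 0.5, -0.3]
width: 0.0002
finger_force: 0.0
TCP [-79.4   0.7 124.1] a 0.048 F [-0.6  0.2 -0.3]
0.05 row cm [0.23 0.11] ry 0.002
0 row cm [0.01 0.41] ry -0.05
side handle_tip [228.7 256.7] 0.87 [-0.0975  0.      0.1192] th 0.043
side loop_bar [202.7 359.5] 0.58 [0.0762 0.     0.1163] 
side loop_bar [338.2 186. ] 0.31 [-0.2249  0.     -0.0493]
```

```bash
python3 -m handwheel '[[0.1,0,0.2,0,0,0,-1],[0.1,0,0.2,0,0,0,-1],[0,0,0.2,0,0,0,-1],[0,0,0.2,0,0,0,-1],[0,0,0,0,0,0,-1],[0,0,0,0,0,0,-1],[0,0,0,0,0,0,-1],[0,0,0,0,0,0,-1],[0,0,0,0,0,0,-1],[0,0,0,0,0,0,-1]]' 20
python3 arc.py '[]'
```

```text
time_s: 27.85
tool_pos: [0.5912, 0.1015, 0.1181]
orientation: [0.837, 0.547, 0.02, -0.012]
ft_force: [-5.0, -1.9, 12.4]
width: 0.0001
finger_force: 6.3
TCP [-82.5   0.5 118.1] a 0.047 F [ 3.7 -3.9 12.4]
```

```bash
python3 -m handwheel '[[0,0,0.04,0,0,0,-1],[0,0,0.04,0,0,0,-1],[0,0,0,0,0,0,-1],[0,0,0,0,0,0,-1],[0,0,0,0,0,0,-1],[0,0,0,0,0,0,-1],[0,0,0,0,0,0,-1],[0,0,0,0,0,0,-1],[0,0,0,0,0,0,-1],[0,0,0,0,0,0,-1]]' 20
python3 arc.py '[]'; python3 see.py | grep -E "side (ha|lo|ke)"
```

```text
time_s: 29.1
tool_pos: [0.5912, 0.1015, 0.118]
orientation: [0.837, 0.547, 0.02, -0.012]
ft_force: [-6.7, -2.6, 16.3]
width: 0.0004
finger_force: 8.0
TCP [-82.5   0.6 118. ] a 0.047 F [ 5.  -5.1 16.3]
side handle_tip [230.5 258.2] 0.69 [-0.0954  0.      0.1154] th 0.004
side handle_tip [230.3 263. ] 0.62 [-0.0879  0.      0.1134] th -0.018
side loop_bar [201.1 363.7] 0.8 [0.0838 0.     0.1172] 
side keeper_seat [171.8 447.5] 0.92 [0.2448 0.     0.1307] 
side keeper_seat [201.6 361.1] 0.66 [0.079  0.     0.1176]
```

```bash
python3 -m handwheel '[[0,0,0.02,0,0,0,-1],[0,0,0,0,0,0,-1],[0,0,0,0,0,0,-1],[0,0,0,0,0,0,-1],[0,0,-0.15,0,0,0,-1],[0,0,-0.15,0,0,0,-1],[0,0,-0.5,0,0,0,-1],[0,0,-2,0,0,0,-1],[0,0,-3,0,0,0,-1],[0,0,-3,0,0,0,-1]]' 20
python3 arc.py '[]'; python3 see.py | grep -E "side (ha|lo|ke)"
python3 - <<'E'
import cv2,numpy as np
a=cv2.imread("pics/side_l.png")[160:280,250:410];b=cv2.imread("pics/wrist_l.png")[60:460,120:520]
r=lambda i,w,h:cv2.resize(i,(w,h),interpolation=cv2.INTER_CUBIC)
cv2.imwrite("pics/g5.png",np.hstack([r(a,480,360),r(b,320,360)]))
E
```

```text
time_s: 30.95
tool_pos: [0.5895, 0.098, 0.205]
orientation: [0.836, 0.548, 0.02, -0.013]
ft_force: [0.5, -0.3, -0.0]
width: 0.0005
finger_force: 0.0
TCP [-78.6   0.4 205. ] a 0.049 F [ 0.1  0.6 -0. ]
side handle_tip [231.1 256.9] 0.63 [-0.0974  0.      0.1149] th -0.001
side loop_bar [200.2 362.4] 0.63 [0.0813 0.     0.1196] 
side loop_bar [231.1 262. ] 0.28 [-0.0895  0.      0.1125] 
side keeper_seat [303.2 428.1] 0.93 [ 0.251   0.     -0.1663] 
side keeper_seat [200.8 362.5] 0.92 [0.0815 0.     0.1184] 
side keeper_seat [171.1 442.6] 0.75 [0.2341 0.     0.1347]
```

View pics/g5.png

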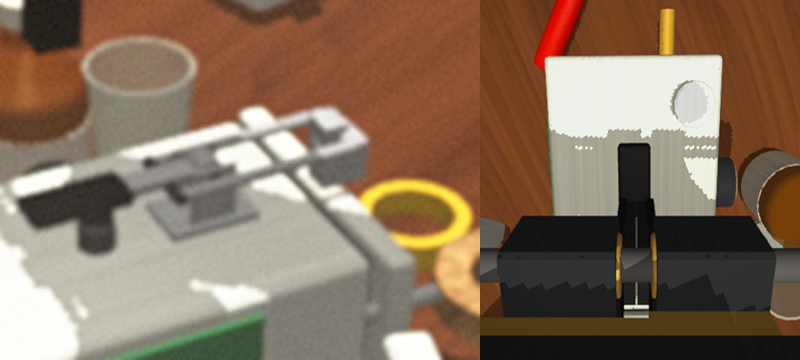

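The handle is level on its pad and stays at about 0.00 rad when let go. The loop is in the keeper and the cover gap is closed. I'm handing it in.

```bash
python3 -c "
from station import manip
print(manip.job_done())"
```

```text
the job is handed in; nothing more can be done
None
```

The latch looks shut and the job is handed in at about 31 s of the 66 s, but no verdict came back. The loop is hooked under the keeper's lip and the handle, pressed with about 18 N, stays level (about 0.00 rad) on its pad when let go. In the images the cover looks drawn in; I could not measure its travel or the pad's load directly.

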